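# Sort the porch recycling: crushed cans into the drawer, jars up on the rack

### The job

Pull the drawer of the green recycling unit out all the way to its stop, put every crushed can on the bench into it, and then push the drawer fully home. Stand every glass jar upright on top of the low wooden peg rack, before or after as you like, without ever knocking a jar over. Do not disturb the grey dish or the flower pot.

Things in the scene. Friction and masses are not known exactly. Their poses are not given: they have to be found in the camera images.
- sorter: the green plastic recycling unit, a fixed box 240 deep (x) x 230 wide (y) x 115 mm high with one drawer in its front; origin at the centre of its underside, front face looks along its -x (towards the robot), z up
- sorter_drawer0 (a joint): how far the unit's drawer is pulled out along the unit's -x, in m: 0 fully home, 0.166 at its stop; it starts home or up to 0.03 ajar and stays where it is left
- sorter_drawer0_handle (a point): middle of the drawer's steel bar handle (moves with the drawer), 77 mm above the bench: a round bar 11 mm thick and 115 mm long along the unit's y, its axis 35 mm in front of the drawer's face (posts 49 mm either side of the middle). The top of the unit is 38 mm above it
- drawer_floor (a point): centre of the drawer's inner floor, 22 mm above the bench (moves with the drawer; axes as the unit's, -x to the drawer's front). Inside, the drawer is 195 (x) x 188 (y) x 71 mm deep; its front panel's top is 103 mm above the bench. At the stop the floor from x = -97 mm to about x = +60 mm lies clear of the unit's roof
- can0: crushed aluminium drink can, a pleated disc 53 mm in diameter and 32 mm high, 20 g; origin at the centre of its underside, z up its axis. None if absent
- can1: crushed aluminium drink can, a pleated disc 53 mm in diameter and 32 mm high, 20 g; origin at the centre of its underside, z up its axis. None if absent
- can2: crushed aluminium drink can, a pleated disc 53 mm in diameter and 32 mm high, 20 g; origin at the centre of its underside, z up its axis. None if absent
- can3: crushed aluminium drink can, a pleated disc 53 mm in diameter and 32 mm high, 20 g; origin at the centre of its underside, z up its axis. None if absent
- jar0: empty clear glass jar with a screwed-on steel lid: body 56 mm in diameter up to 55 mm high, then a shoulder to the 50 mm lid, 85 mm high in all, about 160 g; origin at the centre of its underside, z up its axis. None if absent
- jar1: empty clear glass jar with a screwed-on steel lid: body 56 mm in diameter up to 55 mm high, then a shoulder to the 50 mm lid, 85 mm high in all, about 160 g; origin at the centre of its underside, z up its axis. None if absent
- rack: the low wooden peg rack, fixed: a narrow flat board 55 deep (x) x 220 mm long (y) on two end boards, top 70 mm above the bench, with three short pegs under it pointing to -x; origin at the centre of its underside, z up
- rack_ledge (a point): centre of the flat top of the peg rack, where the jars go (axes as the rack's)
- dish: grey ceramic dish, 110 mm across, 30 mm high, loose, to be left alone; origin at the centre of its underside
- pot: small terracotta flower pot with a plant, 84 mm across, about 105 mm high, loose, to be left alone; origin at the centre of its underside
Things that resemble listed ones, but are neither listed nor needed, are in the scene too. What is shaped like the can1 but purple is not meant. What is shaped like the can0 but purple is not meant.

How it is judged (in metres and radians):
On the way, in this order (a step that is already met when the one before it is completed fails the run):
1. the drawer is pulled out to its stop (value of joint sorter_drawer0 above 0.158 m), for 0.2 s.
2. every crushed can lies in the drawer (x of can0 in the frame of drawer_floor between -0.1 and 0.1 m and y of can0 in the frame of drawer_floor between -0.097 and 0.097 m and z of can0 in the frame of drawer_floor between -0.01 and 0.065 m and x of can1 in the frame of drawer_floor between -0.1 and 0.1 m and y of can1 in the frame of drawer_floor between -0.097 and 0.097 m and z of can1 in the frame of drawer_floor between -0.01 and 0.065 m and x of can2 in the frame of drawer_floor between -0.1 and 0.1 m and y of can2 in the frame of drawer_floor between -0.097 and 0.097 m and z of can2 in the frame of drawer_floor between -0.01 and 0.065 m and x of can3 in the frame of drawer_floor between -0.1 and 0.1 m and y of can3 in the frame of drawer_floor between -0.097 and 0.097 m and z of can3 in the frame of drawer_floor between -0.01 and 0.065 m), for 0.3 s.
3. the drawer is pushed fully home (value of joint sorter_drawer0 below 0.006 m), for 0.2 s.
At the end, for the whole second after the job is handed in: The drawer is shut to within 6 mm with every crushed can lying inside it; every jar stands upright (within 0.15 rad) on the top of the peg rack, its middle over the board; all are at rest (all of step 2 and angle between each of jar0, jar1's own z axis and vertical below 0.15 rad and x of jar0 in the frame of rack_ledge between -0.028 and 0.028 m and y of jar0 in the frame of rack_ledge between -0.11 and 0.11 m and z of jar0 in the frame of rack_ledge between -0.008 and 0.008 m and x of jar1 in the frame of rack_ledge between -0.028 and 0.028 m and y of jar1 in the frame of rack_ledge between -0.11 and 0.11 m and z of jar1 in the frame of rack_ledge between -0.008 and 0.008 m and linear speed of each of can0, can1, can2, can3, jar0, jar1 below 0.03 m/s and value of joint sorter_drawer0 below 0.006 m); the robot touches nothing.
It fails at once if a jar is knocked over (angle between any of jar0, jar1's own z axis and vertical above 0.7 rad).
It fails at once if the dish or the flower pot is disturbed (moved more than 20 mm) (distance of any of dish, pot from where it was at the start of the episode above 0.02 m).
Of can0, can1, can2, can3 only 3 to 4 are there at a start; the rules pass over those that are not, and their reading is None.
Of jar0, jar1 only 1 to 2 are there at a start; the rules pass over those that are not, and their reading is None.
At some moment in a run one of can0, can1, can2, can3 may be knocked a few centimetres aside while the robot is not near it.
It also fails if it takes over 208 s, if anything falls off the work surface, if the arm or the gripper's body presses on something with over 40 N, if the wrist force passes 120 N, or if a joint passes its speed limit or range.

### The arm

A 7-joint arm with a two-finger parallel gripper is mounted at the origin on the work surface. World frame = base frame: x ahead of the robot, y to its left, z up, the work surface at z = 0. Lengths are in m, angles in degrees, forces in N, time in s.
With the tool pointing down it reaches from about 0.425 to 0.875 m from the base axis. Payload 4.7 kg.
Tool frame: the origin (TCP) lies at the centre of the arm's flange, where the gripper is bolted on; the fingertips stand 182 mm ahead of it and the grasp point (between the pads) lies 164 mm ahead of it (env.grip_depth is the distance from the TCP to the grasp point, in m); z points along the fingers, y is the line along which they close (so a half turn about z gives the same grasp; the last joint's range is limited). The gripper opens to 87 mm and grips with 3 to 60 N. Pads are 19 mm wide; open, the fingers measure 117 mm over their backs; the gripper's body (75 mm by 190 mm) begins 51 mm behind the grasp point.
Start: joints at [-72.13, 18.392, -4.016, 83.108, 1.295, 78.541, -3.26], TCP at [0.191, 0.621, 0.405] pointing down, gripper open.
Joint ranges: [-163.93, 163.93], [-17.29, 119.83], [-79.2, 71.16], [3.27, 140.29], [-89.18, 269.18], [5.43, 117.66], [-154.24, 154.24]. Speed limits (degrees/s): [147.25, 147.25, 180, 180, 180, 180, 180].

### API

Orientations are given as [roll, pitch, yaw] about the fixed x, y, z axes, in that order (R = Rz(yaw) Ry(pitch) Rx(roll)).
In Python, from cell import env gives the robot as it stands. The module is installed in compiled form; this text tells all that it offers.
- The arm moves only by the tool send_rows, never from a script. Its arguments are lists of equal length, an entry for each row: "xyz": the shift along the tool's x, y, z in m, a list of three; "rotation": the turn, a rotation vector about the tool's x, y, z in rad, a list of three; "jaw": the opening, from 0 (shut) to 1 (fully open). A call has 1 to 20 rows; each row shifts and turns the commanded pose from where the row before left it, along the tool's axes as they then stand; what a row does not reach is not made up. A row lasts 1/10 s, in which the tool goes at most 50 mm and 8.59 degrees, less where a joint would pass 70% of its speed; a pose out of reach is approached as far as the arm can. A call is refused whole if a number of a shift passes 0.05 or a number of a turn 0.15, either way. A call with a gripper value outside its range is refused whole. The fingers move at their own pace and stop on an object; "newtons" is the grip in N (left out, the last holds). Time passes only in rows, so rows that do not move let the fingers close. It gives the time, the measured TCP pose, the force, the opening and the grip force at its end, in the units of the state.
- env.get_obs(): the state, without advancing time (a new reading comes with each control period).
- env.read_camera(name): name is "side" or "top"; returns a dict with "image" (420x560x3 uint8, blue, green, red), "fx", "fy", "cx", "cy" (pixels), "R" (3x3) and "t" (3): a world point X has camera coordinates R X + t. Camera axes: x right, y down, z forward; pixel columns grow to the right and rows downward; lengths in m; the calibration is good to about 2 mm. A picture is of the moment at which its call begins. There is no depth.
- env.sign_off(): hands the job in; it is judged then, once.
The state is a dict: "time_s": time; "qpos": joint angles; "joint_velocities": joint speeds; "effort": joint torques, N m; "tool_pos": TCP position; "tool_rot": TCP orientation; "force": force on the tool from outside, world axes, zero at the start; "wrist_torque": the same for the moment, N m; "grip_width": finger opening in m; "grasp_force": force on a finger pad.
Only numpy, scipy, OpenCV 4.12 (cv2) and the standard library are available. Lean on these libraries where they do the work, as an engineer would, in place of code of your own. Each camera call takes 0.05 s, during which the arm holds its last target. There are 200 camera calls.

## Working session

There is one attempt and no reset: what is moved stays moved. The work goes in short steps, Python scripts to look and compute and a tool call to move; the robot and the scene stay as the last step left them, time stands still between calls to the robot, and variables do not carry over. Pictures are saved under pics/ and viewed, at most 14 in all, crops included, and the job is handed in when it is done.

Besides the shell and the picture viewer there is one more tool, called as name(argument=value, ...) on one line, values as JSON. send_rows: Moves the arm, as the interface text tells. Its arguments: {"type":"object","properties":{"xyz":{"type":"array"},"rotation":{"type":"array"},"jaw":{"type":"array"},"newtons":{"type":"number"}},"required":["xyz","rotation","jaw"]}

```bash
mkdir -p pics; cat > h.py <<'E'
import numpy as np, cv2
from cell import env
def cam(n): return env.read_camera(n)
def ray(c,u,v):
    d=np.array([(u-c['cx'])/c['fx'],(v-c['cy'])/c['fy'],1.]); R=np.array(c['R']);t=np.array(c['t']).ravel()
    return -R.T@t, R.T@d
def onz(c,u,v,z):
    o,d=ray(c,u,v); return o+d*(z-o[2])/d[2]
def proj(c,X):
    p=np.array(c['R'])@np.array(X)+np.array(c['t']).ravel(); return p[0]/p[2]*c['fx']+c['cx'],p[1]/p[2]*c['fy']+c['cy']
E
python3 - <<'E'
from h import *
for n in('top','side'):
    c=cam(n); cv2.imwrite(f'pics/{n}0.png',c['image']); print(n,c['fx'],c['cx'],c['cy'],np.round(c['R'],3).tolist(),ray(c,0,0)[0].round(3))
print(env.get_obs(),env.grip_depth)
E
```

```text
top 542.8461147860176 285.7461998029136 212.72479822744467 [[0.028, -0.999, 0.019], [-0.988, -0.03, -0.149], [0.15, -0.015, -0.989]] [ 0.39  -0.037  1.517]
side 501.50980760473453 280.00240649947466 214.0320273013824 [[0.989, -0.144, -0.023], [-0.096, -0.526, -0.845], [0.109, 0.838, -0.534]] [ 0.464 -1.237  0.846]
{'time_s': 0.1, 'qpos': array([-72.127648  ,  18.43615815,  -4.01563971,  83.16553987,
         1.29472177,  78.54088965,  -3.25917693]), 'joint_velocities': array([ 0.07171781, -0.07934065, -0.03792392, -0.18558861, -0.04853242,
        0.05955285,  0.03948531]), 'effort': array([ 4.37731715e-04, -4.92568052e+01, -4.05337103e-01, -3.13398528e+01,
       -6.41479203e-02,  3.94284446e-02,  8.02381078e-05]), 'tool_pos': array([0.19072073, 0.62121505, 0.40377616]), 'tool_rot': array([-1.79902626e+02,  5.01242822e-03,  1.62938065e+02]), 'force': array([ 0.05573055,  0.76144344, -0.38116181]), 'wrist_torque': array([ 0.03245462, -0.0479436 ,  0.04377762]), 'grasp_force': 0.0, 'grip_width': 0.08696149204447111} 0.1635
```

View pics/top0.png

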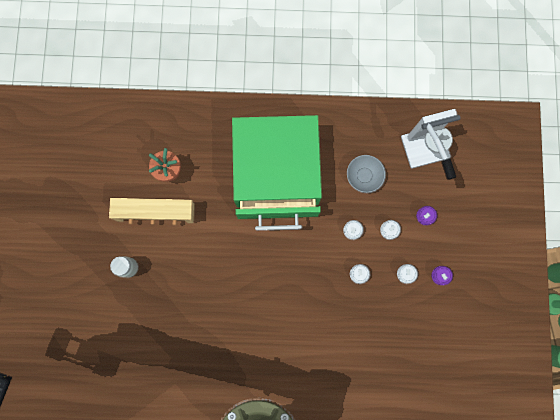

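View pics/side0.png

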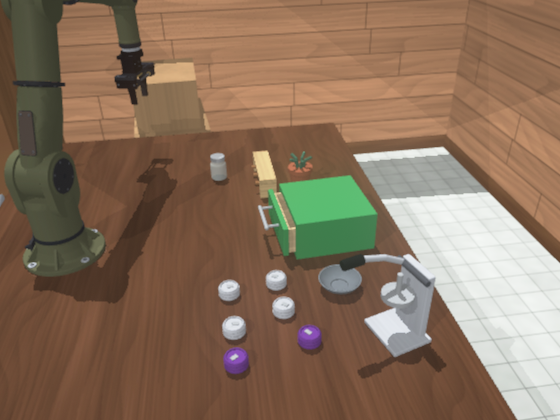

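The top view shows four silver cans at (353,230), (390,230), (360,274) and (407,274). Purple look-alikes are at (427,215) and (443,276). There is one jar at (123,267), with the rack at (151,210), the drawer handle at (278,228) and slightly ajar, the dish at (366,174) and the pot at (164,165). The side view agrees.

The only things that could pass for a can are the two purple discs and the coffee-press parts at (438,138). I choose the four silver discs.

```bash
cat >> h.py <<'E'
def blobs(m,amin=60):
    n,l,s,ce=cv2.connectedComponentsWithStats(m.astype(np.uint8)); return [(ce[i],s[i],l==i) for i in range(1,n) if s[i,4]>=amin]
def cans(c):
    hsv=cv2.cvtColor(c['image'],cv2.COLOR_BGR2HSV); m=((hsv[...,1]<60)&(hsv[...,2]>130)).astype(np.uint8)
    return [(ce,s) for ce,s,_ in blobs(cv2.morphologyEx(m,cv2.MORPH_CLOSE,np.ones((3,3))),100)]
E
python3 - <<'E'
from h import *
c=cam('top'); hsv=cv2.cvtColor(c['image'],cv2.COLOR_BGR2HSV)
for ce,s in cans(c):
    if 100<ce[1]<330 and ce[0]<540: print('silver',ce.round(1),s,onz(c,*ce,.03).round(4), 'lid z',onz(c,*ce,.085).round(3))
g=(hsv[...,0]>50)&(hsv[...,0]<75)&(hsv[...,1]>150)&(hsv[...,2]>60)
for ce,s,m in blobs(g,500):
    cnt=cv2.findContours(m.astype(np.uint8),0,2)[0][0]; r=cv2.approxPolyDP(cnt,4,True)[:,0]
    print('green',s); [print(p,onz(c,*p,.115).round(4),onz(c,*p,.103).round(4)) for p in r]
w=(hsv[...,0]>12)&(hsv[...,0]<28)&(hsv[...,2]>150)&(hsv[...,1]>60)
for ce,s,m in blobs(w,200):
    if ce[1]<100 or ce[0]>540: continue
    cnt=cv2.findContours(m.astype(np.uint8),0,2)[0][0]; b=cv2.boxPoints(cv2.minAreaRect(cnt))
    print('wood',ce,s,[onz(c,*p,.07).round(3).tolist() for p in b])
im=cv2.resize(c['image'][150:300,90:470],None,fx=2.1,fy=2.1,interpolation=cv2.INTER_CUBIC); cv2.imwrite('pics/crop.png',im)
hm=(hsv[...,1]<70)&(hsv[...,2]>110); ys,xs=np.nonzero(hm[218:234,250:305]); 
b=cv2.fitLine(np.c_[xs+250,ys+218].astype(np.float32)[ys>6],2,0,.01,.01).ravel();print(b, xs.min()+250,xs.max()+250)
for u in(256,279,301): print(onz(c,u,b[3]+(u-b[2])*b[1]/b[0],.08).round(4))
E
```

```text
silver [428.7 140.8] [ 401  109   56   59 1839] [ 0.8341 -0.459   0.03  ] lid z [ 0.818 -0.443  0.085]
silver [366.  173.1] [ 347  155   38   38 1092] [ 0.7346 -0.281   0.03  ] lid z [ 0.722 -0.272  0.085]
silver [277.5 225.2] [255 214  47  17 248] [ 0.5795 -0.0368  0.03  ] lid z [ 0.572 -0.037  0.085]
silver [352.5 229.6] [343 220  20  20 304] [ 0.5734 -0.2446  0.03  ] lid z [ 0.567 -0.237  0.085]
silver [389.7 229.4] [380 220  20  20 307] [ 0.5773 -0.3477  0.03  ] lid z [ 0.57  -0.336  0.085]
silver [120.8 266.6] [110 257  23  20 354] [0.4536 0.385  0.03  ] lid z [0.451 0.369 0.085]
silver [359.3 273.7] [350 264  20  20 307] [ 0.4528 -0.2641  0.03  ] lid z [ 0.45  -0.256  0.085]
silver [406.9 273.6] [397 264  21  20 319] [ 0.4567 -0.3947  0.03  ] lid z [ 0.454 -0.381  0.085]
wood [150.26174112 208.97709049] [ 109  198   83   27 1746] [[0.568, 0.414, 0.07], [0.636, 0.418, 0.07], [0.638, 0.197, 0.07], [0.57, 0.195, 0.07]]
wood [276.36363636 204.12987013] [240 199  74  10 385] [[0.638, 0.067, 0.07], [0.65, -0.131, 0.07], [0.63, -0.132, 0.07], [0.617, 0.066, 0.07]]
[ 9.9917412e-01 -4.0633757e-02  2.7693204e+02  2.2719904e+02] 255 301
[0.5638 0.0202 0.08  ]
[ 0.5682 -0.041   0.08  ]
[ 0.5724 -0.0996  0.08  ]
```

View pics/crop.png

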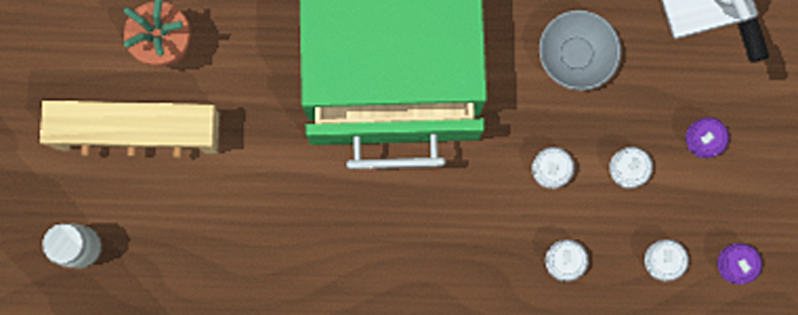

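Close crop confirms the choice: four silver discs are the cans, the two purple ones with white tabs are decoys. Next, refine unit, rack and jar.

```bash
python3 - <<'E'
from h import *
c=cam('top'); s=cam('side'); hsv=cv2.cvtColor(c['image'],cv2.COLOR_BGR2HSV)
g=(hsv[...,0]>45)&(hsv[...,0]<85)&(hsv[...,1]>120)&(hsv[...,2]>100); g[:110]=0
for ce,st,m in blobs(g,100):
    if ce[0]>500: continue
    r=cv2.approxPolyDP(cv2.findContours(m.astype(np.uint8),0,2)[0][0],3,True)[:,0]
    print('green',st,[(p.tolist(),onz(c,*p,.115).round(3)[:2].tolist(),onz(c,*p,.103).round(3)[:2].tolist()) for p in r])
v=hsv[195:230,105:200]; print('V col150',hsv[195:230,140,2].tolist())
w=(hsv[...,0]>10)&(hsv[...,0]<30)&(hsv[...,2]>205)&(hsv[...,1]>40); w[:190]=0; w[:,200:]=0
for ce,st,m in blobs(w,200):
    b=cv2.minAreaRect(np.argwhere(m)[:,::-1].astype(np.float32)); print('rack',ce,onz(c,*ce,.07),b,[onz(c,*p,.07).round(3)[:2].tolist() for p in cv2.boxPoints(b)])
l=(hsv[...,1]<60)&(hsv[...,2]>175); l[:250]=0;l[285:]=0;l[:,:100]=0;l[:,145:]=0
for ce,st,m in blobs(l,50): print('lid',ce,st,onz(c,*ce,.085))
print('proj jar side',proj(s,[.452,.368,.085]),proj(s,[.452,.368,0]),'rack',proj(s,[.609,.306,.07]), 'bar', proj(s,[.568,-.04,.077]))
print('purple',onz(c,427,215,.03),onz(c,443,276,.03),'pot',onz(c,164,165,.1))
big=cv2.resize(s['image'][130:270,195:385],None,fx=4,fy=4); cv2.imwrite('pics/s1.png',big)
E
```

```text
green [ 232  116   89   89 7181] [([317, 116], [0.868, -0.134], [0.872, -0.135]), ([232, 118], [0.854, 0.094], [0.858, 0.095]), ([235, 202], [0.627, 0.076], [0.629, 0.077]), ([316, 198], [0.644, -0.136], [0.646, -0.137]), ([318, 203], [0.631, -0.141], [0.633, -0.142])]
green [236 206  84  13 701] [([319, 206], [0.623, -0.144], [0.625, -0.145]), ([236, 209], [0.608, 0.073], [0.61, 0.074]), ([238, 218], [0.585, 0.067], [0.586, 0.067]), ([260, 213], [0.599, 0.01], [0.601, 0.01]), ([263, 217], [0.589, 0.002], [0.591, 0.002]), ([293, 216], [0.594, -0.077], [0.596, -0.077]), ([295, 212], [0.605, -0.081], [0.607, -0.082]), ([298, 216], [0.595, -0.09], [0.596, -0.09]), ([317, 215], [0.599, -0.139], [0.6, -0.14])]
V col150 [102, 103, 92, 114, 244, 244, 244, 241, 245, 246, 237, 234, 234, 234, 236, 243, 247, 242, 231, 230, 232, 235, 248, 210, 109, 68, 77, 74, 74, 66, 112, 119, 117, 121, 118]
rack [149.72875  208.329375] [0.60987202 0.30775215 0.07      ] ((149.99148559570312, 208.37481689453125), (81.79705810546875, 19.6994571685791), 1.3019527196884155) [[0.582, 0.415], [0.636, 0.418], [0.637, 0.198], [0.584, 0.197]]
lid [119.33955224 265.55970149] [111 257  18  19 268] [0.45384011 0.37343626 0.085     ]
proj jar side (np.float64(215.72790801663444), np.float64(156.55853979786284)) (np.float64(217.90741816844502), np.float64(178.06799025529438)) rack (np.float64(262.6196362722415), np.float64(164.44439002257963)) bar (np.float64(262.1487255930442), np.float64(217.44602271955816))
purple [ 0.62068048 -0.4518703   0.03      ] [ 0.45304602 -0.49395782  0.03      ] pot [0.72322119 0.27034679 0.1       ]
```

View pics/s1.png

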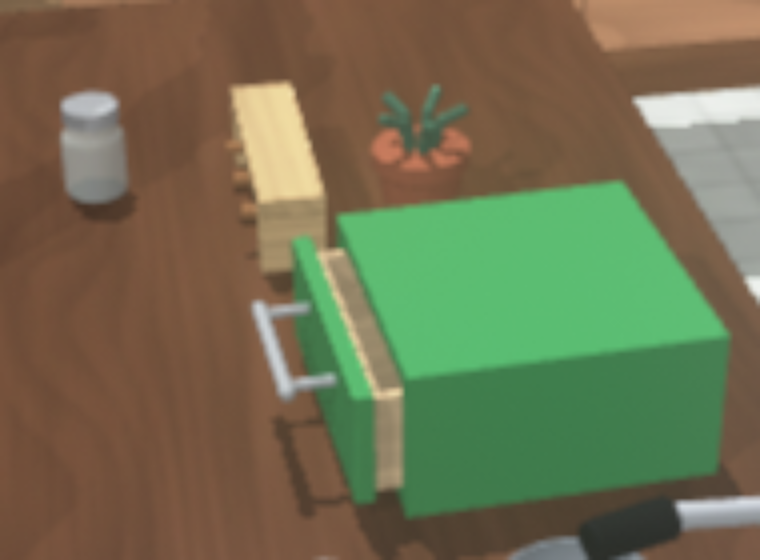

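send_rows(xyz=[[0,0,0],[0,0,0],[0,0,0],[0,0,0],[0,0,0],[0,0,0],[0,0,0],[0,0,0],[0,0,0],[0,0,0],[0,0,0]], rotation=[[0,0,0.127],[0,0,0.127],[0,0,0.127],[0,0,0.127],[0,0,0.127],[0,0,0.127],[0,0,0.127],[0,0,0.127],[0,0,0.127],[0,0,0.13],[0,0,0]], jaw=[0.3,0.3,0.3,0.3,0.3,0.3,0.3,0.3,0.3,0.3,0.3], newtons=15)

```text
time_s: 1.35
tool_pos: [0.1907, 0.6214, 0.4046]
tool_rot: [180.0, 0.0, 90.0]
force: [0.3, 0.2, 0.3]
grip_width: 0.0265
grasp_force: 0.0
```

send_rows(xyz=[[-0.03,0.03,0],[-0.03,0.03,0],[-0.03,0.03,0],[-0.03,0.03,0],[-0.035,0.03,0],[-0.035,0.03,0],[-0.035,0.03,0],[-0.035,0.03,0],[-0.035,0.03,0],[-0.035,0.03,0],[-0.035,0.03,0],[-0.04,0.03,0],[-0.04,0.017,0],[-0.04,0,0.01],[-0.04,0,0.02],[-0.04,0,0.02],[-0.04,0,0.02],[-0.037,0,0.014],[-0.02,0,0.01],[0,0,0]], rotation=[[0,0,0],[0,0,0],[0,0,0],[0,0,0],[0,0,0],[0,0,0],[0,0,0],[0,0,0],[0,0,0],[0,0,0],[0,0,0],[0,0,0],[0,0,0],[0,0,0],[0,0,0],[0,0,0],[0,0,0],[0,0,0],[0,0,0],[0,0,0]], jaw=[0.3,0.3,0.3,0.3,0.3,0.3,0.3,0.3,0.3,0.3,0.3,0.3,0.3,0.3,0.3,0.3,0.3,0.3,0.3,0.3])

```text
time_s: 3.35
tool_pos: [0.5667, -0.0446, 0.3095]
tool_rot: [-179.9, 0.1, 89.8]
force: [-0.3, 1.2, 0.1]
grip_width: 0.0258
grasp_force: 0.0
```

send_rows(xyz=[[0,0.001,0.01],[0,0,0.01],[0,0,0.01],[0,0,0.01],[0,0,0.01],[0,0,0.01],[0,0,0.01],[0,0,0],[0,0,0],[0,0,0],[0,0,0],[0,0,0]], rotation=[[0,0,0],[0,0,0],[0,0,0],[0,0,0],[0,0,0],[0,0,0],[0,0,0],[0,0,0],[0,0,0],[0,0,0],[0,0,0],[0,0,0]], jaw=[0.3,0.3,0.3,0.3,0.3,0.3,0.3,0.1,0.1,0.1,0.1,0.1])

```text
time_s: 4.55
tool_pos: [0.569, -0.0407, 0.2412]
tool_rot: [179.9, 0.0, 90.0]
force: [1.0, -0.3, 0.6]
grip_width: 0.0106
grasp_force: 14.9
```

send_rows(xyz=[[0,-0.01,0],[-0.001,-0.01,0],[-0.001,-0.01,0],[0,-0.01,0],[-0.001,-0.01,0],[-0.001,-0.01,0],[0,-0.01,0],[-0.001,-0.01,0],[-0.001,-0.01,0],[0,-0.01,0],[-0.001,-0.01,0],[-0.001,-0.01,0],[0,-0.01,0],[0,0,0]], rotation=[[0,0,0],[0,0,0],[0,0,0],[0,0,0],[0,0,0],[0,0,0],[0,0,0],[0,0,0],[0,0,0],[0,0,0],[0,0,0],[0,0,0],[0,0,0],[0,0,0]], jaw=[0.1,0.1,0.1,0.1,0.1,0.1,0.1,0.1,0.1,0.1,0.1,0.1,0.1,0.1])

```text
time_s: 5.95
tool_pos: [0.4373, -0.0488, 0.241]
tool_rot: [-179.9, -0.0, 90.0]
force: [0.5, -2.6, 7.6]
grip_width: 0.0104
grasp_force: 14.9
```

send_rows(xyz=[[-0.001,-0.005,0],[0,-0.005,0],[0,-0.005,0],[0,-0.005,0],[0,0,0]], rotation=[[0,0,0],[0,0,0],[0,0,0],[0,0,0],[0,0,0]], jaw=[0.1,0.1,0.1,0.1,0.1])

```text
time_s: 6.45
tool_pos: [0.4217, -0.0494, 0.2415]
tool_rot: [179.2, 0.0, 90.0]
force: [19.3, -1.2, -13.8]
grip_width: 0.0106
grasp_force: 15.0
```

send_rows(xyz=[[0,-0.004,0],[0,0,0],[0,0,0]], rotation=[[0,0,0],[0,0,0],[0,0,0]], jaw=[0.1,0.1,0.1])

```text
time_s: 6.75
tool_pos: [0.4203, -0.0493, 0.2425]
tool_rot: [178.7, 0.1, 90.1]
force: [26.8, -1.4, -19.5]
grip_width: 0.0107
grasp_force: 14.9
```

```bash
python3 - <<'E'
from h import *
print(env.get_obs()['qpos'])
c=cam('top'); cv2.imwrite('pics/t2.png',cv2.resize(c['image'][110:290,220:460],None,fx=3,fy=3))
E
```

```text
[-30.87403216  -2.27104141  33.8066825  126.01293716   1.54741367
  54.5952645    2.09516767]
```

View pics/t2.png

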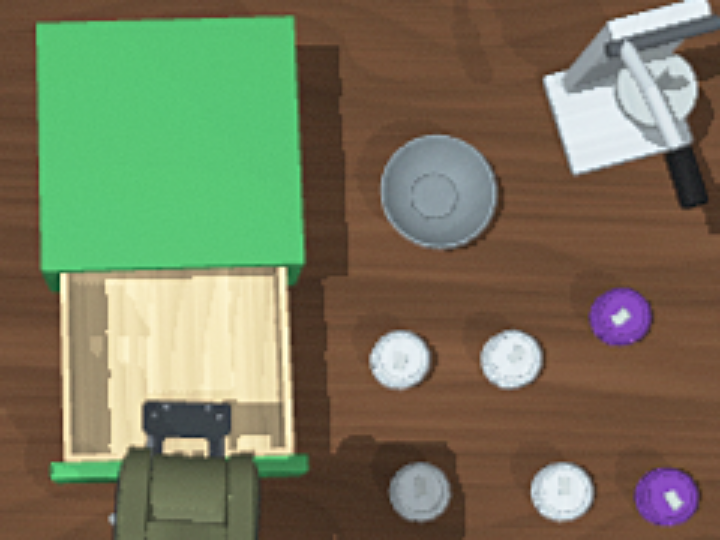

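The drawer is at its stop: force is rising, and the gap of 165 mm from the panel to the unit matches 166. I'll release the bar and lift.

send_rows(xyz=[[0,0.004,0],[0,0,0],[0,0,0],[0,0,0],[0,0,-0.01],[0,0,-0.01],[0,0,-0.01],[0,0,-0.01],[0,0,0]], rotation=[[0,0,0],[0,0,0],[0,0,0],[0,0,0],[0,0,0],[0,0,0],[0,0,0],[0,0,0],[0,0,0]], jaw=[0.1,0.3,0.3,0.3,0.3,0.3,0.3,0.3,0.3])

```text
time_s: 7.7
tool_pos: [0.419, -0.0497, 0.2821]
tool_rot: [179.9, -0.0, 90.0]
force: [0.3, -0.1, 0.4]
grip_width: 0.0264
grasp_force: 0.0
```

```bash
python3 - <<'E'
from h import *
c=cam('top')
for ce,s in cans(c):
    if 200<ce[1]<330 and 330<ce[0]<540: print('silver',ce.round(1),s,onz(c,*ce,.03).round(4))
E
```

```text
silver [352.6 229.6] [343 220  20  20 303] [ 0.5735 -0.2446  0.03  ]
silver [389.7 229.4] [380 220  20  20 307] [ 0.5773 -0.3476  0.03  ]
silver [359.8 273.8] [350 265  20  18 270] [ 0.4525 -0.2655  0.03  ]
silver [406.8 273.6] [397 264  21  20 319] [ 0.4568 -0.3946  0.03  ]
```

send_rows(xyz=[[0,0,-0.025],[0,0,-0.025],[-0.034,0.02,0],[-0.04,0.03,0],[-0.04,0.03,0],[-0.04,0.03,0],[-0.04,0.03,0],[0,0.014,0],[0,0,0],[0,0,0.03],[0,0,0.03],[0,0,0.03],[0,0,0.03],[0,0,0.018],[0,0,0.008],[0,0,0],[0,0,0],[0,0,0],[0,0,0],[0,0,0]], rotation=[[0,0,0],[0,0,0],[0,0,0],[0,0,0],[0,0,0],[0,0,0],[0,0,0],[0,0,0],[0,0,0],[0,0,0],[0,0,0],[0,0,0],[0,0,0],[0,0,0],[0,0,0],[0,0,0],[0,0,0],[0,0,0],[0,0,0],[0,0,0]], jaw=[0.3,0.3,1,1,1,1,1,1,1,1,1,1,1,1,1,1,0.5,0.5,0.5,0.5], newtons=10)

```text
time_s: 9.75
tool_pos: [0.573, -0.2437, 0.1853]
tool_rot: [179.9, 0.0, 90.0]
force: [-0.2, -0.6, -0.4]
grip_width: 0.0631
grasp_force: 0.0
```

send_rows(xyz=[[0,0,0],[0,0,0],[0,0,0],[0,0,-0.02],[0,0,-0.03],[0,0,-0.03],[0,0,-0.03],[0,0,-0.02],[0.03,0.004,0],[0.04,0,0],[0.04,0,0],[0.03,0,0],[0.021,0.003,0],[0,0,0]], rotation=[[0,0,0],[0,0,0],[0,0,0],[0,0,0],[0,0,0],[0,0,0],[0,0,0],[0,0,0],[0,0,0],[0,0,0],[0,0,0],[0,0,0],[0,0,0],[0,0,0]], jaw=[0.5,0.5,0.5,0.5,0.5,0.5,0.5,0.5,0.5,0.5,0.5,0.5,0.5,0.5])

```text
time_s: 11.15
tool_pos: [0.5803, -0.0782, 0.3144]
tool_rot: [-180.0, -0.1, 90.4]
force: [-0.2, 0.1, -0.3]
grip_width: 0.0526
grasp_force: 10.0
```

send_rows(xyz=[[0,0,0.025],[0,0,0.025],[0,0,0.02],[0,0,0.007],[0,0,0],[0,0,0],[0,0,0],[0,0,-0.02],[0,0,-0.03],[0,0,-0.027],[-0.035,0,0],[-0.04,0,0],[-0.04,0,0],[-0.04,0,0],[-0.04,0,0],[-0.04,0,0],[-0.029,-0.003,0],[0,0,0],[0,0,0]], rotation=[[0,0,0],[0,0,0],[0,0,0],[0,0,0],[0,0,0],[0,0,0],[0,0,0],[0,0,0],[0,0,0],[0,0,0],[0,0,0],[0,0,0],[0,0,0],[0,0,0],[0,0,0],[0,0,0],[0,0,0],[0,0,0],[0,0,0]], jaw=[0.5,0.5,0.5,0.5,0.71,0.71,0.71,0.71,0.71,0.71,0.71,1,1,1,1,1,1,1,1])

```text
time_s: 13.05
tool_pos: [0.5765, -0.3474, 0.3155]
tool_rot: [179.9, 0.0, 89.9]
force: [-0.6, 0.1, -0.5]
grip_width: 0.0871
grasp_force: 0.0
```

```bash
python3 - <<'E'
from h import *
c=cam('top')
cv2.imwrite('pics/t3.png',cv2.resize(c['image'][110:290,220:460],None,fx=3,fy=3))
for ce,s in cans(c):
    if 200<ce[1]<330 and 230<ce[0]<540: print('silver',ce.round(1),s,onz(c,*ce,.03).round(4))
E
```

```text
silver [264.  221.6] [255 203  21  43 646] [0.5884 0.0007 0.03  ]
silver [295.8 226.2] [282 202  24  58 594] [ 0.5784 -0.0874  0.03  ]
silver [410. 276.] [401 267  16  16 152] [ 0.4504 -0.4033  0.03  ]
silver [279.6 279.9] [256 268  48  18 261] [ 0.4299 -0.047   0.03  ]
```

View pics/t3.png

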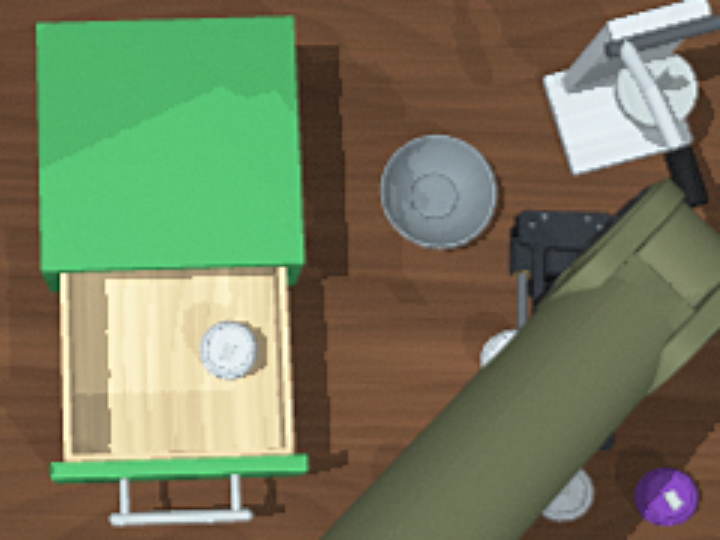

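The first can lies flat in the drawer at crop (230,350). Can B, under the gripper at crop (510,355), has not moved.

send_rows(xyz=[[0,0,0.03],[0,0,0.03],[0,0,0.03],[0,0,0.025],[0,0,0.015],[0,0,0],[0,0,0],[0,0,0],[0,0,0],[0,0,0],[0,0,0],[0,0,0],[0,0,0],[0,0,-0.02],[0,0,-0.03],[0,0,-0.03],[0,0,-0.03],[0,0,-0.02],[0,0,0]], rotation=[[0,0,0],[0,0,0],[0,0,0],[0,0,0],[0,0,0],[0,0,0],[0,0,0],[0,0,0],[0,0,0],[0,0,0],[0,0,0],[0,0,0],[0,0,0],[0,0,0],[0,0,0],[0,0,0],[0,0,0],[0,0,0],[0,0,0]], jaw=[1,1,1,1,1,1,0.5,0.5,0.5,0.5,0.5,0.5,0.5,0.5,0.5,0.5,0.5,0.5,0.5])

```text
time_s: 15.0
tool_pos: [0.5773, -0.3476, 0.3183]
tool_rot: [179.7, 0.1, 90.0]
force: [0.3, -0.4, -0.5]
grip_width: 0.0525
grasp_force: 10.0
```

send_rows(xyz=[[0.034,0,0],[0.04,0,0],[0.04,0,0],[0.04,0,0],[0.04,0,0],[0.04,0,0],[0.04,0,0],[0.04,0,0],[0.04,-0.003,0],[0,0,0.02],[0,0,0.025],[0,0,0.02],[0,0,0.013],[0,0,0],[0,0,0],[0,0,0],[0,0,-0.02],[0,0,-0.03],[0,0,-0.028],[0,0,0]], rotation=[[0,0,0],[0,0,0],[0,0,0],[0,0,0],[0,0,0],[0,0,0],[0,0,0],[0,0,0],[0,0,0],[0,0,0],[0,0,0],[0,0,0],[0,0,0],[0,0,0],[0,0,0],[0,0,0],[0,0,0],[0,0,0],[0,0,0],[0,0,0]], jaw=[0.5,0.5,0.5,0.5,0.5,0.5,0.5,0.5,0.5,0.5,0.5,0.5,0.5,0.71,0.71,0.71,0.71,0.71,0.71,0.71])

```text
time_s: 17.0
tool_pos: [0.5756, 0.0068, 0.32]
tool_rot: [179.5, -0.1, 90.0]
force: [0.3, -0.2, -0.7]
grip_width: 0.0619
grasp_force: 0.0
```

```bash
python3 - <<'E'
from h import *
c=cam('top')
for ce,s in cans(c):
    if 200<ce[1]<330 and 230<ce[0]<540: print('silver',ce.round(1),s,onz(c,*ce,.03).round(4))
E
```

```text
silver [295.6 226.5] [286 216  20  21 305] [ 0.5774 -0.0869  0.03  ]
silver [359.9 273.8] [350 265  20  18 276] [ 0.4526 -0.2658  0.03  ]
silver [406.9 273.6] [397 264  21  20 319] [ 0.4567 -0.3946  0.03  ]
silver [286.8 280.3] [266 268  38  17 191] [ 0.4294 -0.0665  0.03  ]
```

send_rows(xyz=[[-0.031,-0.01,0],[-0.04,-0.02,0],[-0.04,-0.02,0],[-0.04,-0.02,0],[-0.04,-0.02,0],[-0.04,-0.02,0],[-0.04,-0.013,0],[0,0,0.02],[0,0,0.03],[0,0,0.03],[0,0,0.03],[0,0,0.015],[0,0,0.009],[0,0,0],[0,0,0],[0,0,0],[0,0,0],[0,0,0],[0,0,0],[0,0,0]], rotation=[[0,0,0],[0,0,0],[0,0,0],[0,0,0],[0,0,0],[0,0,0],[0,0,0],[0,0,0],[0,0,0],[0,0,0],[0,0,0],[0,0,0],[0,0,0],[0,0,0],[0,0,0],[0,0,0],[0,0,0],[0,0,0],[0,0,0],[0,0,0]], jaw=[0.71,0.9,1,1,1,1,1,1,1,1,1,1,1,1,0.5,0.5,0.5,0.5,0.5,0.5])

```text
time_s: 19.05
tool_pos: [0.4509, -0.2645, 0.1826]
tool_rot: [179.9, -0.0, 90.0]
force: [-3.9, 0.6, 10.9]
grip_width: 0.0529
grasp_force: 12.0
```

send_rows(xyz=[[0,0,-0.02],[0,0,-0.03],[0,0,-0.03],[0,0,-0.03],[0,0,-0.025],[0.028,0.01,0],[0.04,0.02,0],[0.04,0.02,0],[0.04,0.02,0],[0.03,0.007,0],[0,0,0.02],[0,0,0.025],[0,0,0.02],[0,0,0.013],[0,0,0],[0,0,0],[0,0,0],[0,0,-0.02],[0,0,-0.03],[0,0,-0.028]], rotation=[[0,0,0],[0,0,0],[0,0,0],[0,0,0],[0,0,0],[0,0,0],[0,0,0],[0,0,0],[0,0,0],[0,0,0],[0,0,0],[0,0,0],[0,0,0],[0,0,0],[0,0,0],[0,0,0],[0,0,0],[0,0,0],[0,0,0],[0,0,0]], jaw=[0.5,0.5,0.5,0.5,0.5,0.5,0.5,0.5,0.5,0.5,0.5,0.5,0.5,0.5,0.71,0.71,0.71,0.71,0.71,0.71])

```text
time_s: 21.05
tool_pos: [0.5276, -0.0858, 0.317]
tool_rot: [180.0, 0.0, 90.0]
force: [1.3, 0.4, -0.0]
grip_width: 0.0617
grasp_force: 0.0
```

```bash
python3 - <<'E'
from h import *
c=cam('top');cv2.imwrite('pics/t4.png',cv2.resize(c['image'][110:290,220:460],None,fx=3,fy=3))
for ce,s in cans(c):
    if 200<ce[1]<330 and 230<ce[0]<540: print('silver',ce.round(1),s,onz(c,*ce,.03).round(4))
E
```

```text
silver [264.5 225.3] [253 204  24  42 497] [ 0.5782 -0.0011  0.03  ]
silver [406.8 273.6] [397 264  21  20 318] [ 0.4567 -0.3946  0.03  ]
```

View pics/t4.png

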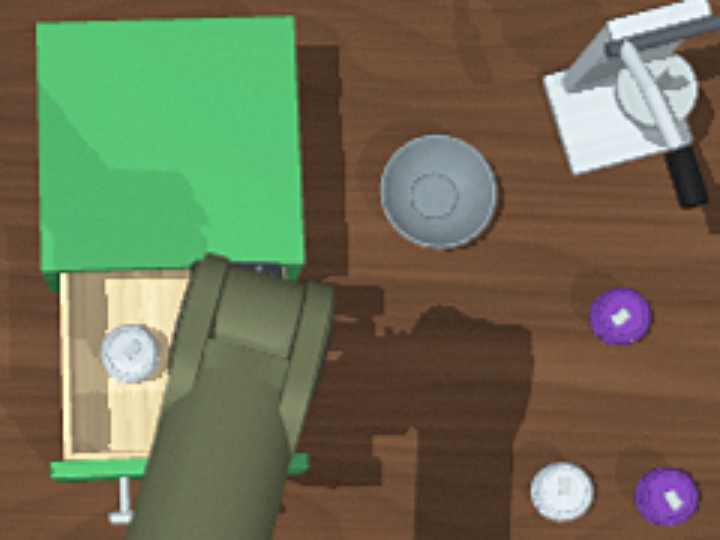

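Can 2 is in the drawer at crop (130,352), the right-hand slot is hidden by the arm, and the last silver can is unmoved at crop (562,490).

send_rows(xyz=[[-0.029,-0.001,0],[-0.04,-0.01,0],[-0.04,-0.01,0],[-0.04,-0.01,0],[-0.04,-0.01,0],[-0.04,-0.01,0],[-0.04,-0.01,0],[-0.04,-0.01,0],[0,0,0.02],[0,0,0.03],[0,0,0.03],[0,0,0.03],[0,0,0.013],[0,0,0.007],[0,0,0],[0,0,0],[0,0,0],[0,0,0],[0,0,0],[0,0,0]], rotation=[[0,0,0],[0,0,0],[0,0,0],[0,0,0],[0,0,0],[0,0,0],[0,0,0],[0,0,0],[0,0,0],[0,0,0],[0,0,0],[0,0,0],[0,0,0],[0,0,0],[0,0,0],[0,0,0],[0,0,0],[0,0,0],[0,0,0],[0,0,0]], jaw=[0.71,0.9,1,1,1,1,1,1,1,1,1,1,1,1,1,0.5,0.5,0.5,0.5,0.5])

```text
time_s: 23.1
tool_pos: [0.4569, -0.3946, 0.1861]
tool_rot: [180.0, 0.0, 90.0]
force: [0.0, 0.8, 0.2]
grip_width: 0.0547
grasp_force: 0.1
```

send_rows(xyz=[[0,0,0],[0,0,0],[0,0,-0.02],[0,0,-0.03],[0,0,-0.03],[0,0,-0.03],[0,0,-0.022],[0.038,0.01,0],[0.04,0.01,0],[0.04,0.01,0],[0.04,0.01,0],[0.04,0.01,0],[0.04,0.01,0],[0.04,0.005,0],[0.04,0,0],[0.04,0,0],[0.04,0,0],[0,0,0]], rotation=[[0,0,0],[0,0,0],[0,0,0],[0,0,0],[0,0,0],[0,0,0],[0,0,0],[0,0,0],[0,0,0],[0,0,0],[0,0,0],[0,0,0],[0,0,0],[0,0,0],[0,0,0],[0,0,0],[0,0,0],[0,0,0]], jaw=[0.5,0.5,0.5,0.5,0.5,0.5,0.5,0.5,0.5,0.5,0.5,0.5,0.5,0.5,0.5,0.5,0.5,0.5])

```text
time_s: 24.9
tool_pos: [0.5216, 0.01, 0.3174]
tool_rot: [-180.0, -0.2, 90.5]
force: [0.6, 0.8, -0.2]
grip_width: 0.0526
grasp_force: 10.0
```

send_rows(xyz=[[0,0,0.02],[0,0,0.025],[0,0,0.02],[0,0,0.013],[0,0,0],[0,0,0],[0,0,0],[0,0,-0.02],[0,0,-0.03],[0,0,-0.028],[0.04,0,-0.01],[0.04,0,0],[0.04,-0.005,0],[0.04,-0.01,0],[0.04,-0.01,0],[0.04,-0.01,0],[0.04,-0.01,0],[0.04,-0.01,0],[0.04,-0.01,0],[0,0,0]], rotation=[[0,0,0],[0,0,0],[0,0,0],[0,0,0],[0,0,0],[0,0,0],[0,0,0],[0,0,0],[0,0,0],[0,0,0],[0,0,0],[0,0,0],[0,0,0],[0,0,0],[0,0,0],[0,0,0],[0,0,0],[0,0,0],[0,0,0],[0,0,0]], jaw=[0.5,0.5,0.5,0.5,0.71,0.71,0.71,0.71,0.71,0.71,0.71,1,1,1,1,1,1,1,1,1])

```text
time_s: 26.9
tool_pos: [0.4533, 0.3704, 0.3283]
tool_rot: [-180.0, -0.2, 90.6]
force: [-0.7, 0.3, -0.2]
grip_width: 0.087
grasp_force: 0.0
```

```bash
python3 - <<'E'
from h import *
c=cam('top');cv2.imwrite('pics/t5.png',cv2.resize(c['image'][150:300,90:470],None,fx=2.1,fy=2.1))
for ce,s in cans(c):
    if 200<ce[1]<330 and 230<ce[0]<540: print('silver',ce.round(1),s,onz(c,*ce,.05).round(4))
print(env.get_obs()['tool_pos'])
E
```

```text
silver [241.9 235.3] [240 201  14  62 109] [0.5465 0.0588 0.05  ]
silver [263.8 231.3] [253 203  24  56 925] [ 5.592e-01 -2.000e-04  5.000e-02]
silver [295.8 233. ] [285 202  22  58 816] [ 0.5571 -0.0872  0.05  ]
silver [279.5 279.4] [256 268  48  17 261] [ 0.4305 -0.0467  0.05  ]
[0.45492478 0.3669468  0.32825144]
```

View pics/t5.png

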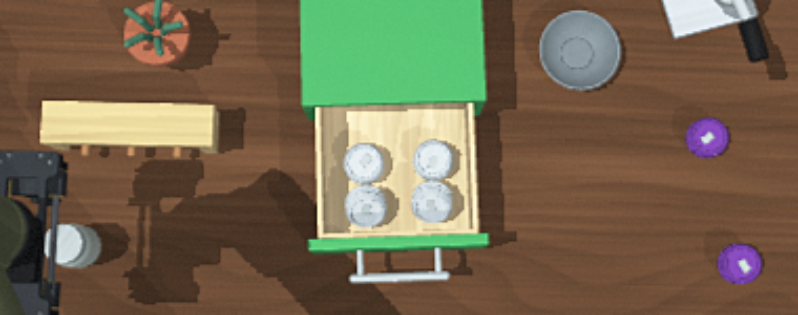

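All four cans lie in the drawer at crop (366,160), (433,158), (367,206) and (433,200). The dish and pot are untouched, and the gripper is over the jar at crop (66,243).

send_rows(xyz=[[0.005,0,0],[0,0,0.02],[0,0,0.03],[0,0,0.03],[0,0,0.02],[0,0,0.015],[0,0,0.005],[0,0,0],[0,0,0],[0,0,0],[0,0,0],[0,0,0],[0,0,0],[0,0,0],[0,0,0],[0,0,0]], rotation=[[0,0,0],[0,0,0],[0,0,0],[0,0,0],[0,0,0],[0,0,0],[0,0,0],[0,0,0],[0,0,0],[0,0,0],[0,0,0],[0,0,0],[0,0,0],[0,0,0],[0,0,0],[0,0,0]], jaw=[1,1,1,1,1,1,1,1,0.75,0.7,0.65,0.6,0.55,0.5,0.5,0.5], newtons=20)

```text
time_s: 28.55
tool_pos: [0.4564, 0.3687, 0.2081]
tool_rot: [-180.0, -0.0, 90.0]
force: [-3.3, -0.0, 5.9]
grip_width: 0.0552
grasp_force: 20.0
```

send_rows(xyz=[[0,0,-0.01],[0,0,-0.02],[0,0,-0.025],[0,0,-0.025],[0,0,-0.025],[0,0,-0.01],[-0.005,0.014,0],[-0.01,0.02,0],[-0.01,0.02,0],[-0.01,0.02,0],[-0.01,0.025,0],[-0.01,0.025,0],[-0.01,0.02,0],[0,0.01,0],[0,0,0],[0,0,0]], rotation=[[0,0,0],[0,0,0],[0,0,0],[0,0,0],[0,0,0],[0,0,0],[0,0,0],[0,0,0],[0,0,0],[0,0,0],[0,0,0],[0,0,0],[0,0,0],[0,0,0],[0,0,0],[0,0,0]], jaw=[0.5,0.5,0.5,0.5,0.5,0.5,0.5,0.5,0.5,0.5,0.5,0.5,0.5,0.5,0.5,0.5])

```text
time_s: 30.15
tool_pos: [0.6102, 0.304, 0.3216]
tool_rot: [-179.9, 0.0, 90.0]
force: [-1.1, 0.4, -1.6]
grip_width: 0.055
grasp_force: 20.0
```

send_rows(xyz=[[0,0,0.015],[0,0,0.015],[0,0,0.005],[0,0,0.003],[0,0,0.002],[0,0,0.001],[0,0,0]], rotation=[[0,0,0],[0,0,0],[0,0,0],[0,0,0],[0,0,0],[0,0,0],[0,0,0]], jaw=[0.5,0.5,0.5,0.5,0.5,0.5,0.5])

```text
time_s: 30.85
tool_pos: [0.6109, 0.3034, 0.2821]
tool_rot: [180.0, -0.0, 90.0]
force: [0.2, -0.5, -1.8]
grip_width: 0.0553
grasp_force: 20.0
```

```bash
python3 - <<'E'
from h import *
s=cam('side');cv2.imwrite('pics/s2.png',cv2.resize(s['image'][60:230,195:365],None,fx=3.5,fy=3.5))
E
```

View pics/s2.png

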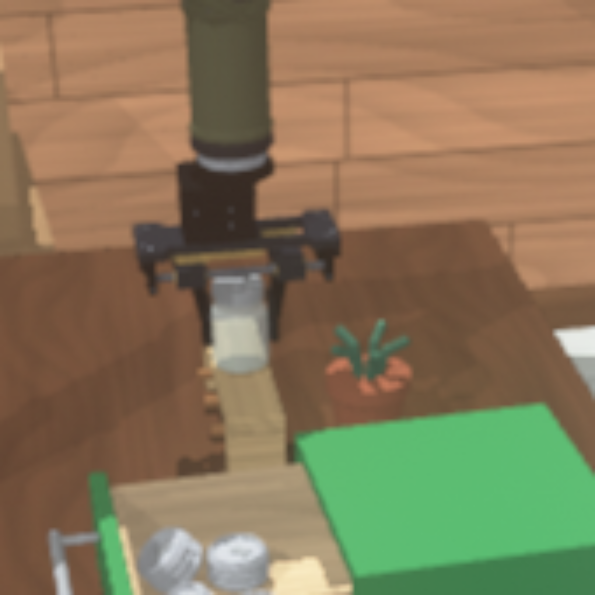

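The jar hangs upright just above the rack top, and one can in the drawer leans a little, which is harmless. I'll lower to contact.

send_rows(xyz=[[0,0,0.001],[0,0,0.001],[0,0,0.001],[0,0,0.001],[0,0,0]], rotation=[[0,0,0],[0,0,0],[0,0,0],[0,0,0],[0,0,0]], jaw=[0.5,0.5,0.5,0.5,0.5])

```text
time_s: 31.4
tool_pos: [0.6108, 0.3034, 0.2782]
tool_rot: [180.0, -0.0, 90.0]
force: [-0.1, -1.0, 2.0]
grip_width: 0.055
grasp_force: 20.0
```

send_rows(xyz=[[0,0,0],[0,0,0],[0,0,0],[0,0,0],[0,0,-0.01],[0,0,-0.02],[0,0,-0.03],[0,0,-0.03],[0,0,-0.02],[0,0,0]], rotation=[[0,0,0],[0,0,0],[0,0,0],[0,0,0],[0,0,0],[0,0,0],[0,0,0],[0,0,0],[0,0,0],[0,0,0]], jaw=[0.7,0.8,0.9,0.9,0.9,0.9,0.9,0.9,0.9,0.9])

```text
time_s: 32.4
tool_pos: [0.6117, 0.3033, 0.3926]
tool_rot: [179.6, -0.2, 90.0]
force: [-0.1, 0.8, 0.4]
grip_width: 0.0781
grasp_force: 0.0
```

send_rows(xyz=[[-0.04,-0.01,0],[-0.04,-0.02,0],[-0.04,-0.02,0],[-0.04,-0.02,0],[-0.04,-0.02,0],[-0.04,-0.02,0],[-0.04,-0.02,0.01],[-0.04,-0.02,0.02],[-0.033,-0.02,0.02],[0,-0.019,0.02],[0,0,0.01],[0,0,0]], rotation=[[0,0,0],[0,0,0],[0,0,0],[0,0,0],[0,0,0],[0,0,0],[0,0,0],[0,0,0],[0,0,0],[0,0,0],[0,0,0],[0,0,0]], jaw=[0.3,0.3,0.3,0.3,0.3,0.3,0.3,0.3,0.3,0.3,0.3,0.3])

```text
time_s: 33.6
tool_pos: [0.4212, -0.0492, 0.3066]
tool_rot: [-179.9, -0.0, 90.0]
force: [-0.8, -0.2, -0.0]
grip_width: 0.0262
grasp_force: 0.0
```

```bash
python3 - <<'E'
from h import *
c=cam('top');cv2.imwrite('pics/t6.png',cv2.resize(c['image'][150:300,90:470],None,fx=2.1,fy=2.1)); hsv=cv2.cvtColor(c['image'],cv2.COLOR_BGR2HSV)
l=(hsv[...,1]<50)&(hsv[...,2]>150); l[:180]=0;l[235:]=0;l[:,:100]=0;l[:,210:]=0
for ce,st,m in blobs(l,50): print('lid',ce,st,onz(c,*ce,.155))
E
```

```text
lid [144.17274939 205.54014599] [133 194  26  25 411] [0.60365463 0.30197414 0.155     ]
```

View pics/t6.png

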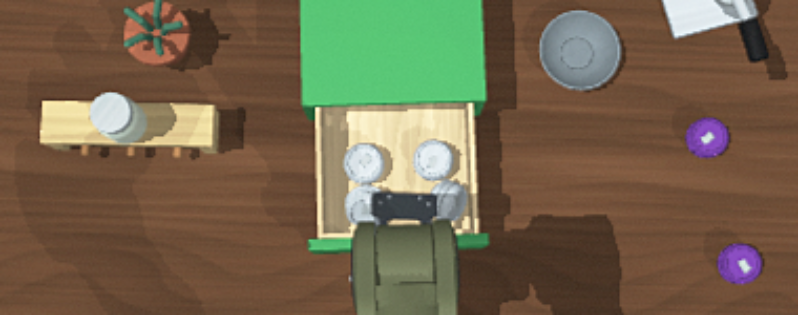

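The jar stands upright mid-rack at crop (113,115), and the gripper is above the handle. I'll grip the bar and push home.

send_rows(xyz=[[0,0,0.015],[0,0,0.015],[0,0,0.015],[0,0,0.015],[0,0,0.006],[0,0,0],[0,0,0],[0,0,0],[0,0,0],[0,0,0]], rotation=[[0,0,0],[0,0,0],[0,0,0],[0,0,0],[0,0,0],[0,0,0],[0,0,0],[0,0,0],[0,0,0],[0,0,0]], jaw=[0.3,0.3,0.3,0.3,0.3,0.3,0.1,0.1,0.1,0.1])

```text
time_s: 34.65
tool_pos: [0.4233, -0.0496, 0.2427]
tool_rot: [179.7, -0.0, 90.0]
force: [6.1, 0.2, -4.9]
grip_width: 0.0105
grasp_force: 19.9
```

send_rows(xyz=[[0,0.005,0],[0.001,0.01,0],[0.001,0.01,0],[0,0.01,0],[0.001,0.01,0],[0.001,0.01,0],[0,0.01,0],[0.001,0.01,0],[0.001,0.01,0],[0,0.01,0],[0.001,0.01,0],[0.001,0.01,0],[0,0.01,0],[0.001,0.01,0],[0.001,0.01,0],[0,0.005,0],[0,0,0]], rotation=[[0,0,0],[0,0,0],[0,0,0],[0,0,0],[0,0,0],[0,0,0],[0,0,0],[0,0,0],[0,0,0],[0,0,0],[0,0,0],[0,0,0],[0,0,0],[0,0,0],[0,0,0],[0,0,0],[0,0,0]], jaw=[0.1,0.1,0.1,0.1,0.1,0.1,0.1,0.1,0.1,0.1,0.1,0.1,0.1,0.1,0.1,0.1,0.1])

```text
time_s: 36.35
tool_pos: [0.573, -0.0402, 0.2427]
tool_rot: [179.9, 0.1, 90.0]
force: [1.3, -1.2, 5.6]
grip_width: 0.0103
grasp_force: 19.9
```

send_rows(xyz=[[0.001,0.005,0],[0,0.005,0],[0,0.004,0],[0,0.002,0],[0,0.002,0],[0,0,0],[0,0,0]], rotation=[[0,0,0],[0,0,0],[0,0,0],[0,0,0],[0,0,0],[0,0,0],[0,0,0]], jaw=[0.1,0.1,0.1,0.1,0.1,0.1,0.1])

```text
time_s: 37.05
tool_pos: [0.5897, -0.0393, 0.2426]
tool_rot: [-180.0, 0.0, 90.0]
force: [-2.5, -2.7, 7.8]
grip_width: 0.0106
grasp_force: 19.9
```

send_rows(xyz=[[0,0.002,0],[0,0.002,0],[0,0.002,0],[0,0,0],[0,0,0]], rotation=[[0,0,0],[0,0,0],[0,0,0],[0,0,0],[0,0,0]], jaw=[0.1,0.1,0.1,0.1,0.1])

```text
time_s: 37.55
tool_pos: [0.5921, -0.0398, 0.2423]
tool_rot: [-179.2, -0.1, 90.0]
force: [-17.5, -0.4, 21.3]
grip_width: 0.0103
grasp_force: 20.0
```

send_rows(xyz=[[0,0.003,0],[0,0,0],[0,0,0],[0,-0.005,0],[0,0,0],[0,0,0],[0,0,0],[0,0,-0.02],[0,0,-0.03],[0,0,-0.03],[0,0,-0.03],[0,0,-0.03],[0.03,-0.02,0],[0.04,-0.02,0],[0.04,-0.02,0],[0.04,-0.02,0],[0.04,0,0],[0,0,0],[0,0,0]], rotation=[[0,0,0],[0,0,0],[0,0,0],[0,0,0],[0,0,0],[0,0,0],[0,0,0],[0,0,0],[0,0,0],[0,0,0],[0,0,0],[0,0,0],[0,0,0],[0,0,0],[0,0,0],[0,0,0],[0,0,0],[0,0,0],[0,0,0]], jaw=[0.1,0.1,0.1,0.1,0.3,0.3,0.3,0.3,0.3,0.3,0.3,0.3,0.3,0.3,0.3,0.3,0.3,0.3,0.3])

```text
time_s: 39.45
tool_pos: [0.5135, 0.1529, 0.3815]
tool_rot: [180.0, 0.0, 90.2]
force: [0.4, -0.4, 0.5]
grip_width: 0.026
grasp_force: 0.0
```

```bash
python3 - <<'E'
from h import *
c=cam('top');s=cam('side')
a=cv2.resize(c['image'][100:280,100:400],(600,360));b=cv2.resize(s['image'][130:270,195:395],None,fx=3,fy=3)[:240]
b=cv2.resize(s['image'][140:260,200:400],(400,240)); o=np.zeros((600,600,3),np.uint8);o[:360]=a;o[360:,:400]=b;cv2.imwrite('pics/f.png',o)
im=c['image']; hsv=cv2.cvtColor(im,cv2.COLOR_BGR2HSV)
ob=env.get_obs(); print(ob['tool_pos'],ob['force'])
# bar
hm=(hsv[...,1]<70)&(hsv[...,2]>110); ys,xs=np.nonzero(hm[208:232,262:292]); ok=[(x+262,y+208) for x,y in zip(xs,ys)]
p=np.mean(ok,0); print(p,onz(c,*p,.08))
E
```

```text
[0.51407184 0.15039296 0.38168944] [ 0.17083006 -1.03277429  0.6737849 ]
[275.74358974 219.47863248] [ 0.58847959 -0.03165377  0.08      ]
```

View pics/f.png

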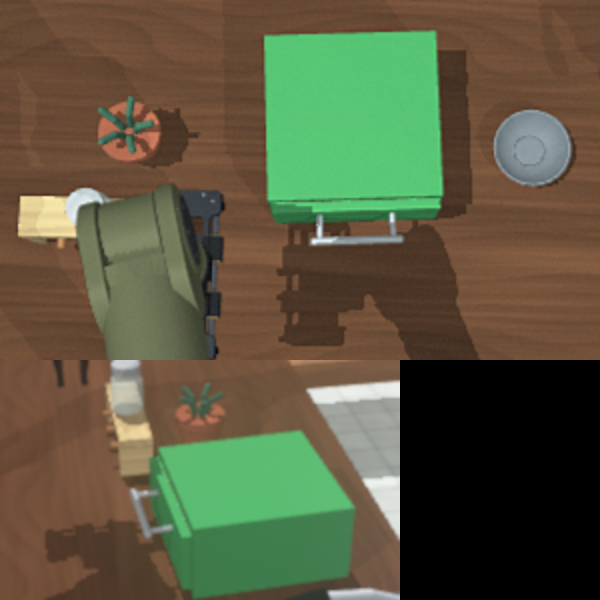

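The side view shows the drawer front flush, the jar upright on the rack, and the pot and dish in place. I'll confirm the bar position with the same line fit used at the start.

```bash
python3 - <<'E'
from h import *
c=cam('top'); hsv=cv2.cvtColor(c['image'],cv2.COLOR_BGR2HSV)
hm=(hsv[...,1]<70)&(hsv[...,2]>110); ys,xs=np.nonzero(hm[210:226,252:304]); print(ys.min(),ys.max())
k=ys>=ys.max()-5
b=cv2.fitLine(np.c_[xs+252,ys+210].astype(np.float32)[k],2,0,.01,.01).ravel()
for u in(256,279,301): print(onz(c,u,b[3]+(u-b[2])*b[1]/b[0],.08).round(4))
E
```

```text
0 12
[0.5856 0.021  0.08  ]
[ 0.5891 -0.0403  0.08  ]
[ 0.5924 -0.0991  0.08  ]
```

```bash
python3 -c "
from cell import env
print(env.sign_off())"
```

```text
the job is handed in; nothing more can be done
None
```

The job is handed in; the hand-in call gave no verdict. All four silver cans are in the drawer, which is pushed home (the last bar measurement is within about 1 mm of fully shut), and the only jar stands upright on the rack with the dish and pot untouched.

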